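# Clear the soldering turntable and stack a candlestick foot

## Task

First clear the fire brick off the soldering turntable: lay it flat in the shallow steel tray, the same way up as it was. Then lay out the two-step candlestick foot on the bare turntable: the wide brass disc flat in the middle, inside the smallest scribed ring, and after it the small brass disc centred on top, so that an even step shows all round. Set the pieces down without dropping them, and leave the jar, the hammer and the candle cup where they are.

Things in the scene. Friction and masses are not known exactly. Their poses are not given: they have to be found in the camera images.
- turntable: Fixed soldering stand that does not turn: a round steel plate of 150 mm diameter, 12 mm thick, on a column and a 120 mm round foot. Its flat top is 45 mm above the bench. Two fine dark rings, 76 and 120 mm in diameter, are scribed on it round its centre. Origin: on its axis, at bench height; z up. The fire brick lies on it at the start and covers its centre.
- turntable_top (a point): Centre of the turntable's flat top, 45 mm above the bench; z up.
- brick: Loose fire brick, buff, 100 (its x) x 50 (its y) x 35 mm high, with a dark groove line along the top; 0.18 to 0.33 kg. Origin: centre of its underside; z up. Starts flat on the turntable, within 12 mm of its centre in x and in y, at any of a wide range of yaws.
- tray: Fixed shallow open tray of dark steel, on the bench to the left or the right of the turntable: 190 (its x) x 140 (its y) x 15 mm outside, walls 5 mm thick, rim 15 mm above the bench. Origin: centre of its underside. The tray is empty.
- tray_in (a point): Centre of the tray's inner floor, 5 mm above the bench; inside it measures 180 x 130 mm, axes as the tray.
- board: Fixed mid-grey rubber block (a bench pad), on the bench on the other side of the turntable: 220 (its x) x 100 (its y) x 12 mm high; the two discs lie on it. Origin: centre of its underside; the top is 12 mm above the origin.
- wide_disc: Loose flat brass disc, 60 mm in diameter, 12 mm thick, about 0.28 kg. Origin: centre of its underside; z is the disc's axis. Starts flat on the board, near one end or the other of the board's x axis, the two discs' centres at least 90 mm apart.
- small_disc: Loose flat brass disc, 38 mm in diameter, 12 mm thick, about 0.12 kg. Origin: centre of its underside; z is the disc's axis. Starts flat on the board, near the other end from the wide disc.
- jar: Bystander: amber glass jar with a black cap, 52 mm in diameter, 70 mm high, standing beyond the turntable. Origin: centre of its underside.
- hammer: Bystander: hammer 220 mm long, lying on the bench beyond the turntable to the right. Origin: on the bench under the middle of its length; x runs along the handle to the head.
- candle_cup: Bystander: turned brass candle cup, 44 mm in diameter, 50 mm high, standing beyond the turntable to the left. Origin: centre of its underside.

How it is judged:
By the outcome, as a careful person would: the job done as asked, in the order asked, and still so for the second after the job is handed in, with the robot touching nothing.
It also fails if it takes over 67 s, if anything falls off the work surface, if the arm or the gripper's body presses on something with over 40 N, if the wrist force passes 120 N, or if a joint passes its speed limit or range.

## Robot

A 6-joint arm with a two-finger parallel gripper is mounted at the origin on the work surface. World frame = base frame: x ahead of the robot, y to its left, z up, the work surface at z = 0. Lengths are in m, angles in degrees, forces in N, time in s.
With the tool pointing down it reaches from about 0.425 to 0.925 m from the base axis. Payload 12.5 kg.
Tool frame: the origin (TCP) lies on the centre line of the jaws, within the pads' length; the fingertips stand 17 mm ahead of it and the grasp point (between the pads) lies 2 mm behind it; z points along the fingers, y is the line along which they close (so a half turn about z gives the same grasp; the last joint's range is limited). The gripper opens to 85 mm and grips with 20 to 120 N. Pads are 22 mm wide; open, the fingers measure 114 mm over their backs; the gripper's body (76 mm by 85 mm) begins 54 mm behind the grasp point. The pads swing forward as they close: fully open they stand 13 mm farther back than shut.
Start: joints at [-69.706, 28.126, 89.318, -0, 62.55, -6.05], TCP at [0.277, -0.56, 0.248] pointing down, gripper open.
Joint ranges: [-177.58, 177.58], [-47.91, 125.51], [2.72, 160], [-65.01, 245.01], [3.68, 167.84], [-153.87, 153.87]. Speed limits (degrees/s): [127.2, 127.2, 159.86, 180, 180, 180].

## Interface

Orientations are given as [roll, pitch, yaw] about the fixed x, y, z axes, in that order (R = Rz(yaw) Ry(pitch) Rx(roll)).
In Python, from station import bot gives the robot as it stands. The module is installed in compiled form; this text tells all that it offers.
- The arm moves only by the tool carry_out, never from a script. Its argument "commands" is a list of rows, each a list of 3 entries, a list of its own where there are three numbers: the shift along the tool's x, y, z in mm, then the turn, a rotation vector about the tool's x, y, z in degrees, then the closure, from -1 (fully open) to 1 (shut). In form: [[[dx, dy, dz], [ax, ay, az], claw], ...]. A call has 1 to 5 rows; each row shifts and turns the commanded pose from where the row before left it, along the tool's axes as they then stand; what a row does not reach is not made up. A row lasts 1/8 s, in which the tool goes at most 62.5 mm and 10.7 degrees, less where a joint would pass 70% of its speed; a pose out of reach is approached as far as the arm can. A call with a gripper value outside its range is refused whole. The fingers move at their own pace and stop on an object; "grip_force" is the grip in N (left out, the last holds). Time passes only in rows, so rows that do not move let the fingers close. It gives the time, the measured TCP pose, the force, the opening and the grip force at its end, in the units of the state.
- bot.read_state(): the state, without advancing time (a new reading comes with each control period).
- bot.get_image(name): name is "scene" or "top" or "wrist"; returns a dict with "color" (420x560x3 uint8, red, green, blue), "K" (3x3 intrinsics, pixels), "world_to_cam" (4x4, takes a point from world to camera coordinates). Camera axes: x right, y down, z forward; pixel columns grow to the right and rows downward; lengths in m; the calibration is good to about 2 mm. A picture is of the moment at which its call begins. There is no depth.
- bot.hand_in(): hands the job in; it is judged then, once.
The state is a dict: "t": time; "qpos": joint angles; "qd": joint speeds; "effort": joint torques, N m; "tool_pos": TCP position; "tcp_rot": TCP orientation; "contact_force": force on the tool from outside, world axes, zero at the start; "wrist_torque": the same for the moment, N m; "gripper_width": finger opening in m; "finger_force": force on a finger pad.
Only numpy, scipy, OpenCV 4.12 (cv2) and the standard library are available. Lean on these libraries where they do the work, as an engineer would, in place of code of your own. Each camera call takes 0.05 s, during which the arm holds its last target. There are 200 camera calls.

## Working session

There is one attempt and no reset: what is moved stays moved. The work goes in short steps, Python scripts to look and compute and a tool call to move; the robot and the scene stay as the last step left them, time stands still between calls to the robot, and variables do not carry over. Pictures are saved under pics/ and viewed, at most 11 in all, crops included, and the job is handed in when it is done.

Besides the shell and the picture viewer there is one more tool, called after "Call:" as name(argument=value, ...), one argument or row to a line, values as JSON. carry_out: Moves the arm, as the interface text tells. Its arguments: {"type":"object","properties":{"commands":{"type":"array","items":{"type":"array"}},"grip_force":{"type":"number"}},"required":["commands"]}

```bash
mkdir -p pics
cat > h.py <<'E'
import numpy as np, cv2
from station import bot
from scipy.spatial.transform import Rotation as R
def ray(im,u,v,z):
    K=im["K"];T=np.array(im["world_to_cam"]);c=-T[:3,:3].T@T[:3,3]
    d=T[:3,:3].T@np.linalg.inv(K)@np.array([u,v,1.0])
    return c+d*(z-c[2])/d[2]
def proj(im,p):
    T=np.array(im["world_to_cam"]);q=im["K"]@(T[:3,:3]@np.array(p)+T[:3,3]);return q[:2]/q[2]
def st():
    s=bot.read_state();print({k:np.round(s[k],3).tolist() for k in ("t","tool_pos","tcp_rot","contact_force","gripper_width","finger_force","qpos")});return s
E
python3 - <<'E'
from h import *
st()
for n in("top","scene"):
    im=bot.get_image(n);np.savez(n+"0.npz",**im);cv2.imwrite(f"pics/{n}0.png",im["color"][:,:,::-1])
    T=im["world_to_cam"];print(n,np.round(-T[:3,:3].T@T[:3,3],3),im["K"][0,0])
E
```

```text
{'t': 0.0, 'tool_pos': [0.277, -0.56, 0.248], 'tcp_rot': [-179.938, -0.007, 26.345], 'contact_force': [0.333, 0.776, 0.192], 'gripper_width': 0.085, 'finger_force': 0.0, 'qpos': [-69.707, 28.164, 89.349, 0.0, 62.55, -6.052]}
top [0.386 0.023 1.137] 488.45349915592885
scene [ 0.885 -0.501  0.637] 385.0070546348637
```

View pics/top0.png

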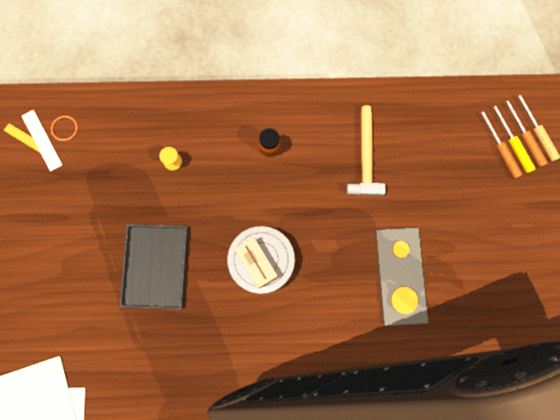

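View pics/scene0.png

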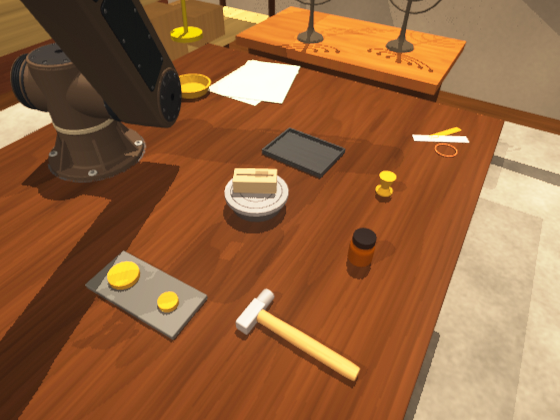

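The top view shows the brick on the turntable near (261,262), the tray at (155,267), the small disc at (401,249) and the wide disc at (404,300). The scene view agrees. Next I'll measure them.

```bash
cat > m.py <<'E'
from h import *
im=dict(np.load("top0.npz"));c=im["color"];hsv=cv2.cvtColor(c,cv2.COLOR_RGB2HSV)
def blob(m,box):
    x0,y0,x1,y1=box;k=np.zeros(m.shape,np.uint8);k[y0:y1,x0:x1]=m[y0:y1,x0:x1]
    cs,_=cv2.findContours(k,cv2.RETR_EXTERNAL,cv2.CHAIN_APPROX_NONE);return max(cs,key=cv2.contourArea)
def w(pts,z): return np.array([ray(im,u,v,z)[:2] for u,v in np.reshape(pts,(-1,2))],np.float32)*1000
S,V,H=hsv[...,1],hsv[...,2],hsv[...,0]
yel=((S>150)&(V>150)&(H>18)&(H<40)).astype(np.uint8)
for n,b in(("small",(380,230,430,268)),("wide",(380,275,430,325))):
    print(n,cv2.minEnclosingCircle(w(blob(yel,b),.024)),cv2.fitEllipse(w(blob(yel,b),.024)))
notwood=((S<120)).astype(np.uint8)
q=cv2.morphologyEx(notwood,cv2.MORPH_CLOSE,np.ones((5,5)))
b=blob(q,(215,215,310,310));hu=cv2.convexHull(b)
print("tt",cv2.fitEllipse(w(hu,.045)))
b=blob(q,(100,210,205,325));print("tray",cv2.minAreaRect(w(b,.015)))
b=blob(q,(365,215,440,340));print("board",cv2.minAreaRect(w(b,.012)))
br=((S>55)&(V>120)&(H>12)&(H<35)).astype(np.uint8)
b=blob(cv2.morphologyEx(br,cv2.MORPH_CLOSE,np.ones((5,5))),(240,232,285,292));print("brick",cv2.minAreaRect(w(b,.08)))
cv2.imwrite("pics/crop1.png",cv2.resize(c[215:310,90:310,::-1],None,fx=3.5,fy=3.5,interpolation=cv2.INTER_CUBIC))
E
python3 m.py
```

```text
small ((509.73602294921875, -266.44927978515625), 18.79545783996582) ((509.3277282714844, -266.15899658203125), (34.55192947387695, 35.95964050292969), 21.616601943969727)
wide ((394.175537109375, -265.6896057128906), 30.258071899414062) ((394.6889343261719, -265.4946594238281), (56.0018310546875, 59.185882568359375), 10.426694869995117)
tt ((493.4253234863281, 54.917137145996094), (152.3596649169922, 152.68301391601562), 10.220490455627441)
tray ((487.6821594238281, 300.093017578125), (143.4999542236328, 190.321533203125), 86.56977081298828)
board ((449.90606689453125, -266.16162109375), (221.5782012939453, 102.84617614746094), 1.4948076009750366)
brick ((483.0653076171875, 63.29920959472656), (103.4728012084961, 55.24404525756836), 25.94566535949707)
```

View pics/crop1.png

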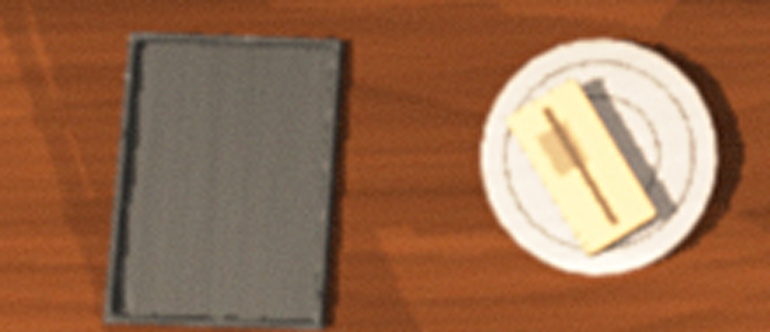

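The crop shows brick long axis at about +26° yaw with its groove on top, and the tray almost square to world x. All the sizes match the given ones within 3–4 mm. First I'll move over the board for a wrist look.

Call:
carry_out(
  commands=[
    [[48, -31, 0], [0, 0, 0], -1],
    [[48, -31, 0], [0, 0, 0], -1],
    [[48, -31, 0], [0, 0, 0], -1],
    [[48, -31, 0], [0, 0, 0], -1],
    [[48, -31, 0], [0, 0, 0], -1],
  ],
)

```text
t: 0.72
tool_pos: [0.4243, -0.313, 0.2482]
tcp_rot: [-180.0, 0.0, 26.3]
contact_force: [0.3, -0.2, -0.5]
gripper_width: 0.0851
finger_force: 0.0
```

Call:
carry_out(
  commands=[
    [[23, -16, 0], [0, 0, 0], -1],
    [[23, -16, 0], [0, 0, 0], -1],
    [[0, 0, 0], [0, 0, 0], -1],
  ],
)

```text
t: 1.1
tool_pos: [0.4512, -0.2643, 0.2482]
tcp_rot: [-180.0, 0.0, 26.5]
contact_force: [1.0, -0.4, 0.8]
gripper_width: 0.0855
finger_force: 0.0
```

Run:
```python
from h import *
st()
im=bot.get_image("wrist");np.savez("w1.npz",**im);cv2.imwrite("pics/w1.png",im["color"][:,:,::-1])
```

```text
{'t': 1.1, 'tool_pos': [0.451, -0.264, 0.248], 'tcp_rot': [-179.982, 0.007, 26.48], 'contact_force': [0.955, -0.373, 0.85], 'gripper_width': 0.086, 'finger_force': 0.0, 'qpos': [-37.602, 19.865, 103.531, 0.002, 56.623, 25.917]}
```

View pics/w1.png

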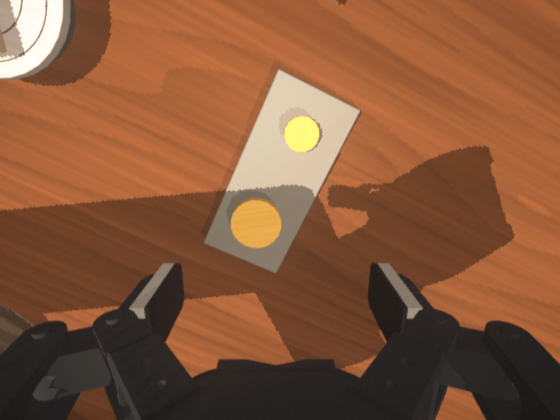

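The wrist view shows the small disc at (302,134) and the wide disc at (256,224) on the board. The point under the TCP falls between them. I'll measure these two, then go over the brick.

```bash
cat >> h.py <<'E'
def blobs(m,amin=300):
    cs,_=cv2.findContours(m.astype(np.uint8),cv2.RETR_EXTERNAL,cv2.CHAIN_APPROX_NONE);return [c for c in cs if cv2.contourArea(c)>amin]
def W(im,pts,z): return np.array([ray(im,u,v,z)[:2] for u,v in np.reshape(pts,(-1,2))],np.float32)*1000
def ell(im,c,z): e=cv2.fitEllipse(W(im,cv2.convexHull(c),z));return np.round(e[0],1),np.round(e[1],1)
E
python3 - <<'E'
from h import *
im=dict(np.load("w1.npz"));h=cv2.cvtColor(im["color"],cv2.COLOR_RGB2HSV)
m=(h[...,0]>16)&(h[...,0]<40)&(h[...,1]>130)&(h[...,2]>140); m[260:]=0
for c in blobs(m): print(cv2.boundingRect(c),ell(im,c,.024))
T=im["world_to_cam"];print(-T[:3,:3].T@T[:3,3], proj(im,[.451,-.264,.024]))
E
```

```text
(231, 198, 50, 50) (array([ 394.8, -265.9]), array([59.3, 61.9]))
[ 0.51529424 -0.2322933   0.37463491] [275.49678213 180.3775901 ]
```

Call:
carry_out(
  commands=[
    [[29, -46, 0], [0, 0, 0], -1],
    [[29, -46, 0], [0, 0, 0], -1],
    [[29, -46, 0], [0, 0, 0], -1],
    [[29, -46, 0], [0, 0, 0], -1],
    [[29, -46, 0], [0, 0, 0], -1],
  ],
)

```text
t: 1.78
tool_pos: [0.4787, 0.0055, 0.2483]
tcp_rot: [180.0, -0.0, 26.3]
contact_force: [2.0, -0.7, -0.0]
gripper_width: 0.0851
finger_force: 0.0
```

Call:
carry_out(
  commands=[
    [[29, -46, 0], [0, 0, 0], -1],
    [[0, 0, 0], [0, 0, 0], -1],
    [[0, 0, 0], [0, 0, 0], -1],
  ],
)

```text
t: 2.15
tool_pos: [0.4842, 0.0581, 0.2481]
tcp_rot: [180.0, 0.0, 26.3]
contact_force: [0.2, -0.6, 0.3]
gripper_width: 0.0853
finger_force: 0.0
```

Run:
```python
from h import *
st()
im=bot.get_image("wrist");np.savez("w2.npz",**im);cv2.imwrite("pics/w2.png",im["color"][:,:,::-1])
```

```text
{'t': 2.15, 'tool_pos': [0.484, 0.058, 0.248], 'tcp_rot': [179.99, 0.023, 26.339], 'contact_force': [0.218, -0.644, 0.304], 'gripper_width': 0.085, 'finger_force': 0.0, 'qpos': [-0.911, 17.014, 108.065, -0.024, 54.937, 62.765]}
```

View pics/w2.png

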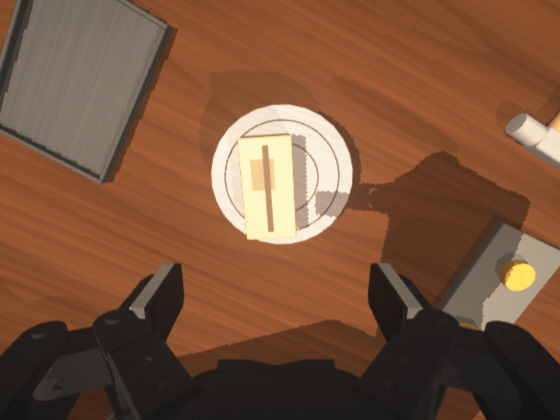

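The wrist view shows the brick from (240,136) to (295,239), with the plate ring centred near (282,174). I'll measure both.

Run:
```python
from h import *
im=dict(np.load("w2.npz"));h=cv2.cvtColor(im["color"],cv2.COLOR_RGB2HSV)
H,S,V=h[...,0],h[...,1],h[...,2]
for y,x in((170,252),(210,285),(160,320),(200,225),(165,263)):print(h[y,x])
hull=None
box=np.zeros(H.shape,bool);box[95:255,200:365]=1
m=(S<150)&(V>60)&box
m=cv2.morphologyEx((((S<70)&(V>90)|((S<120)&(V>200)))&box).astype(np.uint8),cv2.MORPH_CLOSE,np.ones((5,5)))
for c in blobs(m,2000):print("tt",cv2.boundingRect(c),ell(im,c,.045))
m=cv2.morphologyEx(((S>60)&(S<125)&(V>190)&box).astype(np.uint8),cv2.MORPH_CLOSE,np.ones((7,7)))
m=cv2.morphologyEx(m,cv2.MORPH_OPEN,np.ones((7,7)))
for c in blobs(m,1000):print("brick",cv2.boundingRect(c),cv2.minAreaRect(W(im,c,.08)))
i=dict(np.load("w1.npz"));h=cv2.cvtColor(i["color"],cv2.COLOR_RGB2HSV);print(h[134,302])
m=(h[...,0]>20)&(h[...,0]<40)&(h[...,1]>100);m[:100]=0;m[170:]=0;m[:,:270]=0;m[:,335:]=0
for c in blobs(m):print("small",ell(i,c,.024))
```

```text
[ 19 100 246]
[ 27  59 254]
[ 19  29 251]
[ 19  29 252]
[ 14 114 208]
tt (211, 105, 141, 139) (array([492.2,  55.7]), array([148.5, 150.5]))
brick (249, 134, 48, 110) ((483.48883056640625, 61.34149169921875), (106.9397201538086, 47.18242263793945), 26.32625389099121)
[ 29 128 255]
small (array([ 509.2, -266. ]), array([37.2, 37.6]))
```

Run:
```python
from h import *
im=dict(np.load("w2.npz"));p=W(im,[(240,136),(291,134),(296,237),(248,240)],.08);print(p,p.mean(0))
for a,b in((3,0),(2,1),(0,1),(3,2)):d=p[b]-p[a];print(np.linalg.norm(d),np.degrees(np.arctan2(d[1],d[0])))
im=dict(np.load("w2.npz"));print(W(im,[(170,27),(104,182)],.015))
```

```text
[[516.80804  110.56898 ]
 [538.98505   69.74922 ]
 [451.7899    19.447681]
 [427.5578    61.136803]] [483.78522  65.22567]
102.02522 28.980331
100.664 29.97998
46.45505 -61.48517
48.220085 -59.832405
[[576.603   223.37708]
 [392.51324 234.81801]]
```

Corners give brick yaw of about 29° and centre (484,64), with tray yaw −3.5°. Now the grasp.

Call:
carry_out(
  commands=[
    [[3, -5, 40], [0, 0, -2.7], -1],
    [[0, 0, 45], [0, 0, 0], -1],
    [[0, 0, 45], [0, 0, 0], -1],
    [[0, 0, 30], [0, 0, 0], -1],
    [[0, 0, 22], [0, 0, 0], -1],
  ],
  grip_force=50,
)

```text
t: 2.82
tool_pos: [0.4845, 0.063, 0.0649]
tcp_rot: [-180.0, 0.1, 28.9]
contact_force: [0.1, 0.6, 0.5]
gripper_width: 0.0851
finger_force: 0.0
```

Call:
carry_out(
  commands=[
    [[0, 0, 0], [0, 0, 0], -0.5],
    [[0, 0, 0], [0, 0, 0], 0],
    [[0, 0, 0], [0, 0, 0], 0.3],
    [[0, 0, 0], [0, 0, 0], 0.6],
    [[0, 0, 0], [0, 0, 0], 0.6],
  ],
)

```text
t: 3.45
tool_pos: [0.485, 0.0644, 0.0673]
tcp_rot: [179.9, -0.1, 29.0]
contact_force: [-2.2, -4.1, 7.7]
gripper_width: 0.0491
finger_force: 53.5
```

Call:
carry_out(
  commands=[
    [[0, 0, 0], [0, 0, 0], 0.6],
    [[0, 0, 0], [0, 0, 0], 0.6],
    [[0, 0, 0], [0, 0, 0], 0.6],
  ],
)

```text
t: 3.82
tool_pos: [0.4851, 0.0644, 0.0672]
tcp_rot: [179.9, -0.1, 29.0]
contact_force: [-0.7, -4.9, 7.3]
gripper_width: 0.0491
finger_force: 53.5
```

Call:
carry_out(
  commands=[
    [[0, 0, -8], [0, 0, 0], 0.6],
    [[0, 0, -16], [0, 0, 0], 0.6],
    [[0, 0, -16], [0, 0, 0], 0.6],
    [[6, -10, 0], [0, 0, 0], 0.6],
    [[15, -25, 0], [0, 0, 0], 0.6],
  ],
)

```text
t: 4.45
tool_pos: [0.4859, 0.106, 0.1062]
tcp_rot: [180.0, -0.0, 28.9]
contact_force: [0.0, 0.3, -2.6]
gripper_width: 0.0494
finger_force: 52.6
```

Call:
carry_out(
  commands=[
    [[24, -42, 0], [0, 0, 0], 0.6],
    [[24, -42, 0], [0, 0, 0], 0.6],
    [[24, -43, 0], [0, 0, 0], 0.6],
    [[16, -30, 0], [0, 0, 0], 0.6],
    [[8, -13, 0], [0, 0, 0], 0.6],
  ],
)

```text
t: 5.08
tool_pos: [0.4865, 0.3029, 0.1055]
tcp_rot: [-180.0, 0.0, 29.2]
contact_force: [-0.8, 0.1, -2.3]
gripper_width: 0.0492
finger_force: 52.6
```

Call:
carry_out(
  commands=[
    [[0, 0, 0], [0, 0, 6.5], 0.6],
    [[0, 0, 0], [0, 0, 10], 0.6],
    [[0, 0, 0], [0, 0, 10], 0.6],
    [[0, 0, 0], [0, 0, 6], 0.6],
    [[0, 0, 0], [0, 0, 0], 0.6],
  ],
)

```text
t: 5.7
tool_pos: [0.4872, 0.3005, 0.1059]
tcp_rot: [180.0, 0.0, -3.4]
contact_force: [0.8, 0.6, -2.4]
gripper_width: 0.049
finger_force: 52.6
```

Run:
```python
from h import *
st()
im=bot.get_image("wrist");np.savez("w3.npz",**im);cv2.imwrite("pics/w3.png",im["color"][:,:,::-1])
```

```text
{'t': 5.7, 'tool_pos': [0.487, 0.3, 0.106], 'tcp_rot': [179.973, 0.037, -3.435], 'contact_force': [0.787, 0.575, -2.367], 'gripper_width': 0.049, 'finger_force': 52.634, 'qpos': [25.055, 34.266, 104.517, -0.008, 41.262, 118.497]}
```

View pics/w3.png

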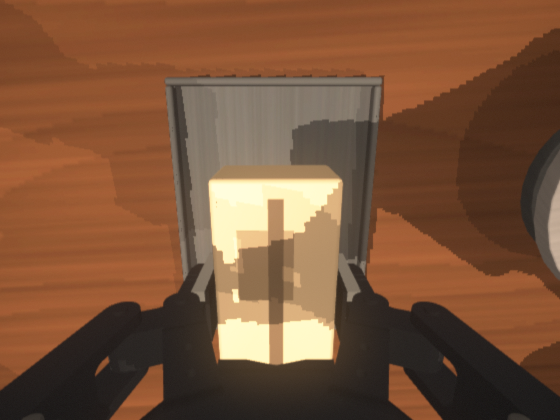

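The brick is held level at (275,265) and aligned with the tray. Lowering it, slowly at the end.

Call:
carry_out(
  commands=[
    [[0, 0, 25], [0, 0, 0], 0.6],
    [[0, 0, 25], [0, 0, 0], 0.6],
    [[0, 0, 16], [0, 0, 0], 0.6],
    [[0, 0, 7], [0, 0, 0], 0.6],
    [[0, 0, 2], [0, 0, 0], 0.6],
  ],
)

```text
t: 6.38
tool_pos: [0.4875, 0.3008, 0.0312]
tcp_rot: [180.0, -0.0, -3.4]
contact_force: [0.5, -0.0, -2.7]
gripper_width: 0.0493
finger_force: 52.6
```

Call:
carry_out(
  commands=[
    [[0, 0, 1], [0, 0, 0], 0.6],
    [[0, 0, 1], [0, 0, 0], 0.6],
    [[0, 0, 0.5], [0, 0, 0], 0.6],
    [[0, 0, 0.5], [0, 0, 0], 0.6],
  ],
)

```text
t: 6.88
tool_pos: [0.4874, 0.3008, 0.0284]
tcp_rot: [-180.0, -0.0, -3.5]
contact_force: [0.2, -0.3, -3.5]
gripper_width: 0.0494
finger_force: 52.6
```

Call:
carry_out(
  commands=[
    [[0, 0, 0.5], [0, 0, 0], 0.6],
    [[0, 0, 0.5], [0, 0, 0], 0.6],
    [[0, 0, 0], [0, 0, 0], 0.6],
  ],
)

```text
t: 7.25
tool_pos: [0.4874, 0.3008, 0.0273]
tcp_rot: [180.0, -0.0, -3.5]
contact_force: [0.3, -0.2, -1.8]
gripper_width: 0.0492
finger_force: 52.8
```

Call:
carry_out(
  commands=[
    [[0, 0, 0.5], [0, 0, 0], 0.6],
    [[0, 0, 0], [0, 0, 0], 0.6],
  ],
)

```text
t: 7.5
tool_pos: [0.4874, 0.3008, 0.0273]
tcp_rot: [-180.0, -0.0, -3.5]
contact_force: [-2.0, -1.8, 5.1]
gripper_width: 0.0493
finger_force: 53.7
```

Contact at the tray floor. Now I'll release gently and rise, and use the w2 image (gripper open) to estimate how far the tips stand ahead of the TCP.

Call:
carry_out(
  commands=[
    [[0, 0, 0], [0, 0, 0], 0],
    [[0, 0, 0], [0, 0, 0], -0.3],
    [[0, 0, 0], [0, 0, 0], -0.55],
    [[0, 0, 0], [0, 0, 0], -0.55],
    [[0, 0, -10], [0, 0, 0], -0.55],
  ],
)

```text
t: 8.12
tool_pos: [0.4871, 0.3006, 0.0366]
tcp_rot: [180.0, 0.1, -3.5]
contact_force: [-0.4, -0.3, 0.1]
gripper_width: 0.0661
finger_force: 0.0
```

Call:
carry_out(
  commands=[
    [[0, 0, -30], [0, 0, 0], -0.55],
    [[0, 0, -50], [0, 0, 0], -0.7],
    [[0, 0, -50], [0, 0, 0], -1],
    [[0, 0, -50], [0, 0, 0], -1],
    [[0, 0, -20], [0, 0, 0], -1],
  ],
)

```text
t: 8.75
tool_pos: [0.4877, 0.301, 0.2406]
tcp_rot: [-179.9, -0.2, -3.5]
contact_force: [-0.3, 0.3, -0.7]
gripper_width: 0.0855
finger_force: 0.0
```

Run:
```python
from h import *
st()
im=dict(np.load("w2.npz"))
# separation of pad inner tip corners across plane height
for z in(.20,.21,.22,.23,.24,.25):
    p=W(im,[(182,265),(370,265)],z);print(z,np.linalg.norm(p[0]-p[1]),p.mean(0))
i=bot.get_image("wrist");np.savez("w4.npz",**i);cv2.imwrite("pics/w4.png",i["color"][:,:,::-1])
```

```text
{'t': 8.75, 'tool_pos': [0.488, 0.301, 0.241], 'tcp_rot': [-179.876, -0.236, -3.451], 'contact_force': [-0.307, 0.27, -0.718], 'gripper_width': 0.085, 'finger_force': 0.0, 'qpos': [25.082, 24.283, 97.448, -0.005, 58.003, 118.535]}
0.2 114.62404 [469.47006  50.71203]
0.21 108.0582 [473.99106   52.965485]
0.22 101.49235 [478.5121    55.218945]
0.23 94.92648 [483.03302  57.4724 ]
0.24 88.36064 [487.55405  59.72586]
0.25 81.79479 [492.07504   61.979313]
```

View pics/w4.png

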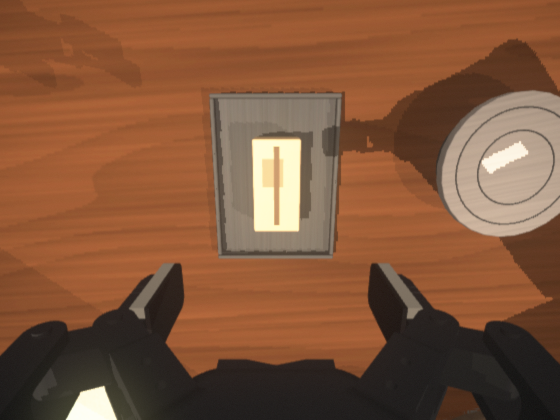

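The brick lies flat in the tray, groove up, at (276,185). Open tips stand about 3 mm ahead of the TCP, so the 17 mm applies shut; at 60 mm opening I expect about 11 mm. Next stop is above the bare turntable for a precise centre.

Call:
carry_out(
  commands=[
    [[3, 49, 0], [0, 0, 0], -1],
    [[3, 49, 0], [0, 0, 0], -1],
    [[3, 49, 0], [0, 0, 0], -1],
    [[4, 49, 0], [0, 0, 0], -1],
    [[4, 48, 0], [0, 0, 0], -1],
  ],
)

```text
t: 9.43
tool_pos: [0.4892, 0.0547, 0.2366]
tcp_rot: [180.0, 0.0, -3.4]
contact_force: [0.3, -0.9, -0.5]
gripper_width: 0.0854
finger_force: 0.0
```

Call:
carry_out(
  commands=[
    [[0, 0, 0], [0, 0, 0], -1],
    [[0, 0, 0], [0, 0, 0], -1],
  ],
)

```text
t: 9.68
tool_pos: [0.4895, 0.0564, 0.2367]
tcp_rot: [-180.0, 0.0, -3.5]
contact_force: [0.6, 0.1, 0.2]
gripper_width: 0.0855
finger_force: 0.0
```

Run:
```python
from h import *
st()
i=bot.get_image("wrist");np.savez("w5.npz",**i)
t=bot.get_image("top");np.savez("top1.npz",**t)
for n,im in(("w",i),("t",t)):
    h=cv2.cvtColor(im["color"],cv2.COLOR_RGB2HSV);S,V=h[...,1],h[...,2]
    m=cv2.morphologyEx(((S<75)&(V>70)).astype(np.uint8),cv2.MORPH_CLOSE,np.ones((5,5)))
    c0=proj(im,[.4925,.0555,.045]);r=90 if n=="w" else 45
    k=np.zeros_like(m);cv2.circle(k,tuple(int(x) for x in c0),r,1,-1)
    for c in blobs(m*k,1500):print(n,c0,cv2.boundingRect(c),ell(im,c,.045))
```

```text
{'t': 9.675, 'tool_pos': [0.489, 0.056, 0.237], 'tcp_rot': [-179.995, 0.018, -3.495], 'contact_force': [0.581, 0.146, 0.217], 'gripper_width': 0.085, 'finger_force': 0.0, 'qpos': [-1.117, 18.238, 108.27, 0.007, 53.51, 92.374]}
w [275.65129009 183.86531818] (203, 107, 146, 144) (array([493. ,  55.6]), array([148.7, 149. ]))
```

Call:
carry_out(
  commands=[
    [[-10, 47, 0], [0, 0, 0], -1],
    [[-11, 47, 0], [0, 0, 0], -1],
    [[-11, 47, 0], [0, 0, 0], -1],
    [[-11, 47, 0], [0, 0, 0], -1],
    [[-11, 47, 0], [0, 0, 0], -1],
  ],
)

```text
t: 10.4
tool_pos: [0.4214, -0.1756, 0.2368]
tcp_rot: [180.0, -0.0, -3.3]
contact_force: [0.2, 0.3, -0.4]
gripper_width: 0.0857
finger_force: 0.0
```

Call:
carry_out(
  commands=[
    [[-11, 46, 0], [0, 0, 0], -1],
    [[-10, 46, 0], [0, 0, 0], -1],
    [[0, 0, 45], [0, 0, 0], -1],
    [[0, 0, 45], [0, 0, 0], -1],
    [[0, 0, 0], [0, 0, 0], -1],
  ],
)

```text
t: 11.02
tool_pos: [0.3947, -0.2643, 0.1448]
tcp_rot: [-179.8, 0.2, -3.4]
contact_force: [-0.3, -0.3, -0.2]
gripper_width: 0.0854
finger_force: 0.0
```

Run:
```python
from h import *
s=st()
im=bot.get_image("wrist");np.savez("w6.npz",**im)
h=cv2.cvtColor(im["color"],cv2.COLOR_RGB2HSV)
c0=proj(im,[.3947,-.2657,.024]);print(c0,h[int(c0[1]),int(c0[0])])
k=np.zeros(h.shape[:2],np.uint8);cv2.circle(k,tuple(int(x) for x in c0),80,1,-1)
m=((h[...,0]>14)&(h[...,0]<40)&(h[...,1]>120)&(h[...,2]>110))&(k>0)
for c in blobs(m,800):print(cv2.boundingRect(c),ell(im,c,.024))
```

```text
{'t': 11.025, 'tool_pos': [0.395, -0.264, 0.145], 'tcp_rot': [-179.805, 0.245, -3.386], 'contact_force': [-0.271, -0.305, -0.204], 'gripper_width': 0.085, 'finger_force': 0.0, 'qpos': [-41.784, 24.806, 116.139, 0.0, 39.368, 51.602]}
[277.02045192 205.22404694] [ 19 169 236]
(241, 168, 74, 73) (array([ 394.4, -266.2]), array([59.7, 61.5]))
```

Call:
carry_out(
  commands=[
    [[0, 1.5, 40], [0, 0, 0], -1],
    [[0, 0, 40], [0, 0, 0], -1],
    [[0, 0, 25], [0, 0, 0], -1],
    [[0, 0, 12], [0, 0, 0], -1],
    [[0, 0, 0], [0, 0, 0], -1],
  ],
)

```text
t: 11.7
tool_pos: [0.3956, -0.2673, 0.0305]
tcp_rot: [180.0, -0.0, -3.4]
contact_force: [0.1, 0.5, 0.1]
gripper_width: 0.0854
finger_force: 0.0
```

Call:
carry_out(
  commands=[
    [[0, 0, 0], [0, 0, 0], -0.5],
    [[0, 0, 0], [0, 0, 0], -0.2],
    [[0, 0, 0], [0, 0, 0], 0.3],
    [[0, 0, 0], [0, 0, 0], 0.3],
    [[0, 0, 0], [0, 0, 0], 0.3],
  ],
)

```text
t: 12.32
tool_pos: [0.3954, -0.2675, 0.0314]
tcp_rot: [179.9, -0.1, -3.5]
contact_force: [-0.5, 3.0, 15.3]
gripper_width: 0.0574
finger_force: 49.8
```

The grip is shallow: 57.4 mm wide, with tips near z=20 mm. I'll reopen, go 5 mm deeper and regrip.

Call:
carry_out(
  commands=[
    [[0, 0, 0], [0, 0, 0], -0.5],
    [[0, 0, 0], [0, 0, 0], -0.7],
    [[0, 0, 3], [0, 0, 0], -0.7],
    [[0, 0, 2], [0, 0, 0], -0.7],
    [[0, 0, 0], [0, 0, 0], -0.7],
  ],
)

```text
t: 12.95
tool_pos: [0.3949, -0.2671, 0.0245]
tcp_rot: [-180.0, 0.0, -3.5]
contact_force: [1.0, 0.3, 0.4]
gripper_width: 0.0724
finger_force: 0.0
```

Call:
carry_out(
  commands=[
    [[0, 0, 0], [0, 0, 0], -0.5],
    [[0, 0, 0], [0, 0, 0], -0.3],
    [[0, 0, 0], [0, 0, 0], 0],
    [[0, 0, 0], [0, 0, 0], 0.1],
    [[0, 0, 0], [0, 0, 0], 0.1],
  ],
)

```text
t: 13.58
tool_pos: [0.395, -0.2672, 0.0252]
tcp_rot: [180.0, -0.0, -3.5]
contact_force: [-1.0, 1.0, 7.8]
gripper_width: 0.0578
finger_force: 51.7
```

Run:
```python
from h import *
im=bot.get_image("wrist");st();cv2.imwrite("pics/w7.png",im["color"][:,:,::-1])
```

```text
{'t': 13.625, 'tool_pos': [0.395, -0.267, 0.025], 'tcp_rot': [179.979, -0.022, -3.454], 'contact_force': [-1.363, 0.288, 7.002], 'gripper_width': 0.058, 'finger_force': 51.732, 'qpos': [-42.02, 37.714, 120.394, -0.007, 21.862, 51.441]}
```

View pics/w7.png

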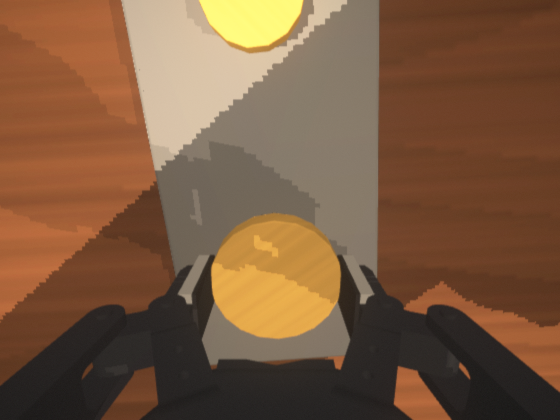

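The disc is gripped centrally between the pads at (276,275). Lifting.

Call:
carry_out(
  commands=[
    [[0, 0, -3], [0, 0, 0], 0.2],
    [[0, 0, -10], [0, 0, 0], 0.2],
    [[0, 0, -25], [0, 0, 0], 0.2],
    [[0, 0, -30], [0, 0, 0], 0.2],
    [[0, 0, -15], [0, 0, 0], 0.2],
  ],
  grip_force=60,
)

```text
t: 14.25
tool_pos: [0.3951, -0.2673, 0.1096]
tcp_rot: [179.9, -0.1, -3.5]
contact_force: [-0.8, -0.4, -2.4]
gripper_width: 0.0576
finger_force: 65.0
```

```bash
cat > d.py <<'E'
from h import *
import sys
# disc held: top face at TCP z + a; report disc centre relative to TCP, in tool x,y (mm)
a=float(sys.argv[1]);s=st();im=bot.get_image("wrist");np.savez("w8.npz",**im)
p=np.array(s["tool_pos"]);h=cv2.cvtColor(im["color"],cv2.COLOR_RGB2HSV)
c0=proj(im,p+[0,0,a]);k=np.zeros(h.shape[:2],np.uint8);cv2.circle(k,tuple(int(x) for x in c0),80,1,-1)
m=((h[...,0]>14)&(h[...,0]<40)&(h[...,1]>100)&(h[...,2]>100))&(k>0)
y=np.radians(s["tcp_rot"][2])
for c in blobs(m,800):
    e=ell(im,c,p[2]+a);d=e[0]-p[:2]*1000;print(cv2.boundingRect(c),e,"rel tool",d@[np.cos(y),np.sin(y)],d@[np.sin(y),-np.cos(y)])
E
python3 d.py -0.001
```

```text
{'t': 14.25, 'tool_pos': [0.395, -0.267, 0.11], 'tcp_rot': [179.937, -0.075, -3.452], 'contact_force': [-0.824, -0.448, -2.415], 'gripper_width': 0.058, 'finger_force': 64.98, 'qpos': [-42.016, 28.361, 117.761, -0.004, 33.78, 51.44]}
(211, 213, 130, 126) (array([ 395.2, -267.9]), array([59.1, 63.4])) rel tool 0.1081984198432672 0.6090132103921007
```

Call:
carry_out(
  commands=[
    [[4, -15, 0], [0, 0, 0], 0.2],
    [[9, -37, 0], [0, 0, 0], 0.2],
    [[12, -52, 0], [0, 0, 0], 0.2],
    [[12, -52, 0], [0, 0, 0], 0.2],
    [[12, -52, 0], [0, 0, 0], 0.2],
  ],
)

```text
t: 14.92
tool_pos: [0.4562, -0.06, 0.1071]
tcp_rot: [-180.0, 0.1, -3.5]
contact_force: [0.3, 0.1, -2.5]
gripper_width: 0.0572
finger_force: 65.0
```

Call:
carry_out(
  commands=[
    [[12, -52, 0], [0, 0, 0], 0.2],
    [[9, -36, 0], [0, 0, 0], 0.2],
    [[5, -20, 0], [0, 0, 0], 0.2],
    [[3, -12, 0], [0, 0, 0], 0.2],
    [[0, 0, 0], [0, 0, 0], 0.2],
  ],
)

```text
t: 15.55
tool_pos: [0.4923, 0.0561, 0.1073]
tcp_rot: [180.0, 0.1, -3.4]
contact_force: [0.2, -0.0, -2.0]
gripper_width: 0.0575
finger_force: 65.1
```

Call:
carry_out(
  commands=[
    [[0, 0, 20], [0, 0, 0], 0.2],
    [[0, 0, 12], [0, 0, 0], 0.2],
    [[0, 0, 8], [0, 0, 0], 0.2],
    [[0, 0, 3], [0, 0, 0], 0.2],
    [[0, 0, 0], [0, 0, 0], 0.2],
  ],
)

```text
t: 16.18
tool_pos: [0.4926, 0.0554, 0.0648]
tcp_rot: [180.0, 0.0, -3.5]
contact_force: [0.0, -0.3, -2.3]
gripper_width: 0.0579
finger_force: 65.1
```

Call:
carry_out(
  commands=[
    [[0, 0, 3], [0, 0, 0], 0.2],
    [[0, 0, 2], [0, 0, 0], 0.2],
    [[0, 0, 1], [0, 0, 0], 0.2],
    [[0, 0, 0.5], [0, 0, 0], 0.2],
    [[0, 0, 0], [0, 0, 0], 0.2],
  ],
)

```text
t: 16.8
tool_pos: [0.4926, 0.0555, 0.0584]
tcp_rot: [180.0, -0.0, -3.5]
contact_force: [-0.7, -0.7, 2.0]
gripper_width: 0.0572
finger_force: 65.7
```

Call:
carry_out(
  commands=[
    [[0, 0, 0.5], [0, 0, 0], 0.2],
    [[0, 0, 0.5], [0, 0, 0], 0.2],
    [[0, 0, 0], [0, 0, 0], 0.2],
  ],
)

```text
t: 17.18
tool_pos: [0.4926, 0.0555, 0.0584]
tcp_rot: [180.0, -0.1, -3.5]
contact_force: [-4.7, -1.1, 17.4]
gripper_width: 0.0576
finger_force: 67.3
```

Call:
carry_out(
  commands=[
    [[0, 0, -0.5], [0, 0, 0], 0.2],
    [[0, 0, 0], [0, 0, 0], -0.4],
    [[0, 0, 0], [0, 0, 0], -0.6],
    [[0, 0, 0], [0, 0, 0], -0.8],
    [[0, 0, 0], [0, 0, 0], -0.8],
  ],
)

```text
t: 17.8
tool_pos: [0.4927, 0.0555, 0.0577]
tcp_rot: [180.0, -0.0, -3.5]
contact_force: [-0.8, -0.3, 0.5]
gripper_width: 0.077
finger_force: 0.0
```

Call:
carry_out(
  commands=[
    [[0, 0, -10], [0, 0, 0], -0.8],
    [[0, 0, -30], [0, 0, 0], -1],
    [[0, 0, -50], [0, 0, 0], -1],
    [[0, 0, -50], [0, 0, 0], -1],
    [[0, 0, 0], [0, 0, 0], -1],
  ],
)

```text
t: 18.42
tool_pos: [0.4937, 0.0556, 0.2016]
tcp_rot: [-180.0, -0.4, -3.5]
contact_force: [-0.3, 0.7, -0.3]
gripper_width: 0.0855
finger_force: 0.0
```

```bash
cat > e.py <<'E'
from h import *
s=st()
for n in("wrist","top"):
    im=bot.get_image(n);np.savez(n+"9.npz",**im);h=cv2.cvtColor(im["color"],cv2.COLOR_RGB2HSV);H,S,V=[h[...,i] for i in range(3)]
    c0=proj(im,[.4928,.0555,.045]);k=np.zeros(H.shape,np.uint8);cv2.circle(k,tuple(int(x) for x in c0),86 if n=="wrist" else 42,1,-1)
    m=((H>14)&(H<40)&(S>100)&(V>100)&(k>0))
    for c in blobs(m,300):print(n,"disc",cv2.boundingRect(c),ell(im,c,.057))
    m=cv2.morphologyEx((((S<75)&(V>70)|m)&(k>0)).astype(np.uint8),cv2.MORPH_CLOSE,np.ones((5,5)))
    for c in blobs(m,1500):print(n,"tt",cv2.boundingRect(c),ell(im,c,.045))
    if n=="wrist":x,y=[int(v) for v in c0];cv2.imwrite("pics/w9.png",cv2.resize(im["color"][y-110:y+90,x-110:x+110,::-1],None,fx=2.5,fy=2.5))
E
python3 e.py
```

```text
{'t': 18.425, 'tool_pos': [0.494, 0.056, 0.202], 'tcp_rot': [-179.988, -0.405, -3.451], 'contact_force': [-0.301, 0.656, -0.337], 'gripper_width': 0.086, 'finger_force': 0.0, 'qpos': [-1.2, 21.099, 110.351, -0.006, 48.145, 92.255]}
wrist disc (243, 167, 67, 67) (array([492. ,  54.8]), array([59.5, 60.5]))
wrist tt (195, 113, 161, 158) (array([493. ,  55.6]), array([148.7, 149. ]))
top tt (229, 218, 70, 69) (array([509.5,  41.5]), array([133.1, 182.9]))
```

View pics/w9.png

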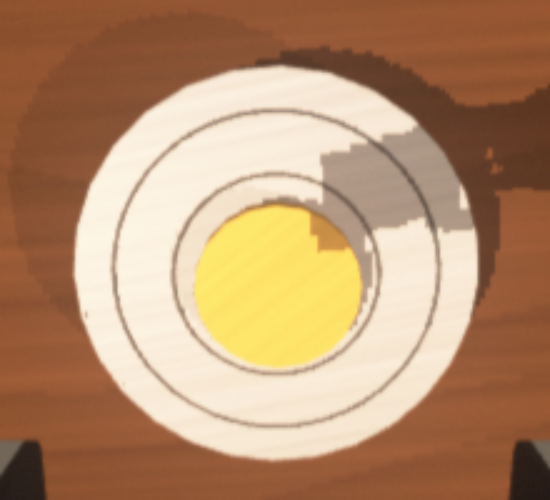

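The wide disc sits inside the 76 mm ring with margin all round. It measures at (492,54.8), about 1 mm off the plate centre. Next, the small disc.

Call:
carry_out(
  commands=[
    [[4, 40, 0], [0, 0, 0], -1],
    [[5, 50, 0], [0, 0, 0], -1],
    [[5, 50, 0], [0, 0, 0], -1],
    [[5, 50, 0], [0, 0, 0], -1],
    [[5, 50, 0], [0, 0, 0], -1],
  ],
)

```text
t: 19.15
tool_pos: [0.5015, -0.187, 0.1963]
tcp_rot: [-179.9, 0.1, -3.5]
contact_force: [0.6, -0.9, 0.0]
gripper_width: 0.0856
finger_force: 0.0
```

Call:
carry_out(
  commands=[
    [[5, 50, 0], [0, 0, 0], -1],
    [[4, 20, 20], [0, 0, 0], -1],
    [[3, 10, 30], [0, 0, 0], -1],
    [[0, 0, 0], [0, 0, 0], -1],
    [[0, 0, 0], [0, 0, 0], -1],
  ],
)

```text
t: 19.77
tool_pos: [0.5092, -0.2656, 0.1479]
tcp_rot: [-180.0, 0.0, -3.4]
contact_force: [-0.1, 0.3, -0.2]
gripper_width: 0.0856
finger_force: 0.0
```

Run:
```python
from h import *
s=st();im=bot.get_image("wrist");np.savez("w10.npz",**im);h=cv2.cvtColor(im["color"],cv2.COLOR_RGB2HSV)
c0=proj(im,[.5093,-.266,.024]);k=np.zeros(h.shape[:2],np.uint8);cv2.circle(k,tuple(int(x) for x in c0),60,1,-1)
m=((h[...,0]>14)&(h[...,0]<40)&(h[...,1]>100)&(h[...,2]>100))&(k>0)
for c in blobs(m,300):print(cv2.boundingRect(c),ell(im,c,.024))
```

```text
{'t': 19.775, 'tool_pos': [0.509, -0.266, 0.148], 'tcp_rot': [-179.975, 0.044, -3.442], 'contact_force': [-0.119, 0.323, -0.167], 'gripper_width': 0.086, 'finger_force': 0.0, 'qpos': [-34.138, 30.961, 102.468, -0.002, 46.622, 59.305]}
(253, 180, 46, 48) (array([ 509.9, -266.4]), array([37.8, 40.2]))
```

Call:
carry_out(
  commands=[
    [[0.4, 0.7, 40], [0, 0, 0], -1],
    [[0, 0, 40], [0, 0, 0], -0.8],
    [[0, 0, 25], [0, 0, 0], -0.6],
    [[0, 0, 13.5], [0, 0, 0], -0.4],
    [[0, 0, 0], [0, 0, 0], -0.3],
  ],
  grip_force=40,
)

```text
t: 20.45
tool_pos: [0.5098, -0.2666, 0.0295]
tcp_rot: [-180.0, 0.0, -3.4]
contact_force: [-0.4, -0.1, 0.5]
gripper_width: 0.0555
finger_force: 0.0
```

Call:
carry_out(
  commands=[
    [[0, 0, 0], [0, 0, 0], -0.1],
    [[0, 0, 0], [0, 0, 0], 0.1],
    [[0, 0, 0], [0, 0, 0], 0.3],
    [[0, 0, 0], [0, 0, 0], 0.5],
    [[0, 0, 0], [0, 0, 0], 0.6],
  ],
)

```text
t: 21.08
tool_pos: [0.51, -0.267, 0.0306]
tcp_rot: [179.9, -0.1, -3.5]
contact_force: [-1.0, 1.5, 8.2]
gripper_width: 0.0359
finger_force: 39.0
```

Call:
carry_out(
  commands=[
    [[0, 0, 0], [0, 0, 0], 0.6],
    [[0, 0, 0], [0, 0, 0], 0.6],
  ],
)

```text
t: 21.32
tool_pos: [0.51, -0.267, 0.0306]
tcp_rot: [179.9, -0.1, -3.5]
contact_force: [-1.1, 1.6, 8.6]
gripper_width: 0.036
finger_force: 39.0
```

Call:
carry_out(
  commands=[
    [[0, 0, -3], [0, 0, 0], 0.6],
    [[0, 0, -12], [0, 0, 0], 0.6],
    [[0, 0, -30], [0, 0, 0], 0.6],
    [[0, 0, -35], [0, 0, 0], 0.6],
    [[0, 0, -15], [0, 0, 0], 0.6],
  ],
)

```text
t: 21.95
tool_pos: [0.51, -0.2671, 0.1266]
tcp_rot: [179.9, -0.1, -3.5]
contact_force: [-0.1, 0.7, -1.9]
gripper_width: 0.0362
finger_force: 40.2
```

```bash
python3 d.py -0.0065; python3 -c "
from h import *
im=dict(np.load('w8.npz'));cv2.imwrite('pics/w10.png',im['color'][:,:,::-1])"
```

```text
{'t': 21.95, 'tool_pos': [0.51, -0.267, 0.127], 'tcp_rot': [179.911, -0.143, -3.455], 'contact_force': [-0.136, 0.729, -1.911], 'gripper_width': 0.036, 'finger_force': 40.188, 'qpos': [-34.209, 32.692, 103.344, -0.005, 43.796, 59.249]}
(237, 230, 78, 82) (array([ 510.7, -267.7]), array([37.5, 42.1])) rel tool 0.7065968382087416 0.5912624878624393
```

View pics/w10.png

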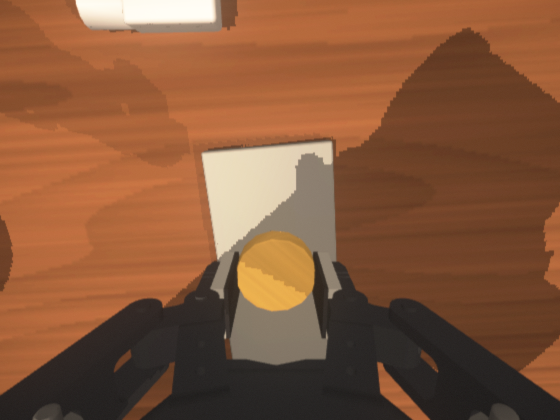

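The small disc is held level and central between the pads. Its front side wall shows as a darker crescent and biases the ellipse fit. I'll re-measure both discs from the rear rim, which lies on the true top face.

```bash
cat > r.py <<'E'
from h import *
def rim(f,c,z,R0,yaw,r):
    im=dict(np.load(f));h=cv2.cvtColor(im["color"],cv2.COLOR_RGB2HSV);k=np.zeros(h.shape[:2],np.uint8)
    c0=proj(im,[c[0],c[1],z]);cv2.circle(k,tuple(int(x) for x in c0),r,1,-1)
    m=((h[...,0]>14)&(h[...,0]<40)&(h[...,1]>100)&(h[...,2]>100))&(k>0)
    p=W(im,max(blobs(m,300),key=cv2.contourArea),z)-1000*np.array(c)
    y=np.radians(yaw);q=np.c_[p@[np.cos(y),np.sin(y)],p@[np.sin(y),-np.cos(y)]]
    q=q[q[:,0]<q[:,0].min()+R0*0.9]   # rear arc
    A=np.c_[2*q,np.ones(len(q))];s=np.linalg.lstsq(A,(q**2).sum(1),rcond=None)[0]
    print(f,"centre rel tool axes",s[:2],"R",np.sqrt(s[2]+s[0]**2+s[1]**2),"xmin+R",q[:,0].min()+R0)
rim("w8.npz",(.51,-.2671),.1201,19,-3.455,80)
rim("wrist9.npz",(.4928,.0555),.057,30,-3.451,60)
rim("w10.npz",(.51,-.267),.024,19,-3.44,60)
rim("w6.npz",(.395,-.2672),.024,30,-3.4,80)
E
python3 r.py
```

```text
w8.npz centre rel tool axes [-1.35855879  0.60224883] R 18.38798676822112 xmin+R -0.9418606877868676
wrist9.npz centre rel tool axes [-0.82956035  0.78812046] R 29.670131747622843 xmin+R -0.6653487169375083
w10.npz centre rel tool axes [-1.22504397 -0.61678314] R 18.509235897894225 xmin+R -1.281694761547488
w6.npz centre rel tool axes [-1.65537614 -0.89433398] R 29.601950109880406 xmin+R -0.9351661325340999
```

Call:
carry_out(
  commands=[
    [[-2, -15, 0], [0, 0, 0], 0.6],
    [[-4, -36, 0], [0, 0, 0], 0.6],
    [[-6, -52, 0], [0, 0, 0], 0.6],
    [[-6, -52, 0], [0, 0, 0], 0.6],
    [[-6, -52, 0], [0, 0, 0], 0.6],
  ],
)

```text
t: 22.62
tool_pos: [0.4969, -0.0563, 0.123]
tcp_rot: [-180.0, 0.1, -3.5]
contact_force: [1.2, 0.5, -0.6]
gripper_width: 0.0361
finger_force: 40.2
```

Call:
carry_out(
  commands=[
    [[-6, -52, 0], [0, 0, 0], 0.6],
    [[-4, -36, 0], [0, 0, 0], 0.6],
    [[-2, -20, 0], [0, 0, 0], 0.6],
    [[-0.3, -5.8, 10], [0, 0, 0], 0.6],
    [[0, 0, 15], [0, 0, 0], 0.6],
  ],
)

```text
t: 23.25
tool_pos: [0.4923, 0.0557, 0.0979]
tcp_rot: [180.0, 0.0, -3.4]
contact_force: [0.4, -0.6, -1.1]
gripper_width: 0.0357
finger_force: 40.2
```

Call:
carry_out(
  commands=[
    [[0, 0, 10], [0, 0, 0], 0.6],
    [[0, 0, 7], [0, 0, 0], 0.6],
    [[0, 0, 0], [0, 0, 0], 0.6],
    [[0, 0, 0], [0, 0, 0], 0.6],
  ],
)

```text
t: 23.75
tool_pos: [0.4929, 0.0554, 0.0825]
tcp_rot: [180.0, -0.0, -3.5]
contact_force: [0.2, -0.9, -1.5]
gripper_width: 0.0358
finger_force: 40.2
```

```bash
python3 -c "
from h import *
st()"
```

```text
{'t': 23.75, 'tool_pos': [0.493, 0.055, 0.082], 'tcp_rot': [179.996, -0.021, -3.48], 'contact_force': [0.18, -0.855, -1.507], 'gripper_width': 0.036, 'finger_force': 40.247, 'qpos': [-1.222, 32.2, 116.179, -0.009, 31.599, 92.266]}
```

Call:
carry_out(
  commands=[
    [[0.2, 0, 2.5], [0, 0, 0], 0.6],
    [[0, 0, 1.5], [0, 0, 0], 0.6],
    [[0, 0, 1], [0, 0, 0], 0.6],
    [[0, 0, 0.5], [0, 0, 0], 0.6],
    [[0, 0, 0], [0, 0, 0], 0.6],
  ],
)

```text
t: 24.38
tool_pos: [0.4929, 0.0556, 0.0768]
tcp_rot: [180.0, -0.0, -3.5]
contact_force: [-0.4, 0.2, -1.4]
gripper_width: 0.0359
finger_force: 40.2
```

Call:
carry_out(
  commands=[
    [[0, 0, 0.5], [0, 0, 0], 0.6],
    [[0, 0, 0.4], [0, 0, 0], 0.6],
    [[0, 0, 0], [0, 0, 0], 0.6],
  ],
)

```text
t: 24.75
tool_pos: [0.4929, 0.0556, 0.0758]
tcp_rot: [180.0, 0.0, -3.5]
contact_force: [-0.2, -0.3, -0.9]
gripper_width: 0.0363
finger_force: 40.2
```

Call:
carry_out(
  commands=[
    [[0, 0, 0.3], [0, 0, 0], 0.6],
    [[0, 0, 0.3], [0, 0, 0], 0.6],
    [[0, 0, 0], [0, 0, 0], 0.6],
  ],
)

```text
t: 25.12
tool_pos: [0.4929, 0.0556, 0.0756]
tcp_rot: [180.0, -0.0, -3.5]
contact_force: [-2.0, 0.3, 5.2]
gripper_width: 0.0359
finger_force: 40.8
```

Contact at the expected height. Release and rise, then check.

Call:
carry_out(
  commands=[
    [[0, 0, 0], [0, 0, 0], 0.1],
    [[0, 0, 0], [0, 0, 0], -0.1],
    [[0, 0, 0], [0, 0, 0], -0.3],
    [[0, 0, 0], [0, 0, 0], -0.4],
    [[0, 0, -10], [0, 0, 0], -0.4],
  ],
)

```text
t: 25.75
tool_pos: [0.4926, 0.0556, 0.0852]
tcp_rot: [180.0, 0.1, -3.5]
contact_force: [-0.8, 0.4, -0.2]
gripper_width: 0.06
finger_force: 0.0
```

Call:
carry_out(
  commands=[
    [[0, 0, -30], [0, 0, 0], -0.6],
    [[0, 0, -45], [0, 0, 0], -1],
    [[0, 0, -45], [0, 0, 0], -1],
    [[0, 0, 0], [0, 0, 0], -1],
    [[0, 0, 0], [0, 0, 0], -1],
  ],
)

```text
t: 26.38
tool_pos: [0.4926, 0.0556, 0.2053]
tcp_rot: [180.0, -0.0, -3.5]
contact_force: [0.8, 0.7, 0.0]
gripper_width: 0.0855
finger_force: 0.0
```

Run:
```python
from h import *
st();a=bot.get_image("wrist");b=bot.get_image("scene");t=bot.get_image("top");np.savez("w11.npz",**a)
x,y=[int(v) for v in proj(a,[.4928,.0555,.057])];A=cv2.resize(a["color"][y-80:y+80,x-80:x+80],(400,400),interpolation=cv2.INTER_CUBIC)
x,y=[int(v) for v in proj(b,[.4928,.0555,.057])];B=cv2.resize(b["color"][y-50:y+50,x-50:x+50],(400,400),interpolation=cv2.INTER_CUBIC)
cv2.imwrite("pics/f.png",np.hstack([A,B])[:,:,::-1])
```

```text
{'t': 26.375, 'tool_pos': [0.493, 0.056, 0.205], 'tcp_rot': [179.995, -0.009, -3.455], 'contact_force': [0.847, 0.734, 0.039], 'gripper_width': 0.085, 'finger_force': 0.0, 'qpos': [-1.195, 20.841, 110.045, -0.006, 49.105, 92.264]}
```

View pics/f.png

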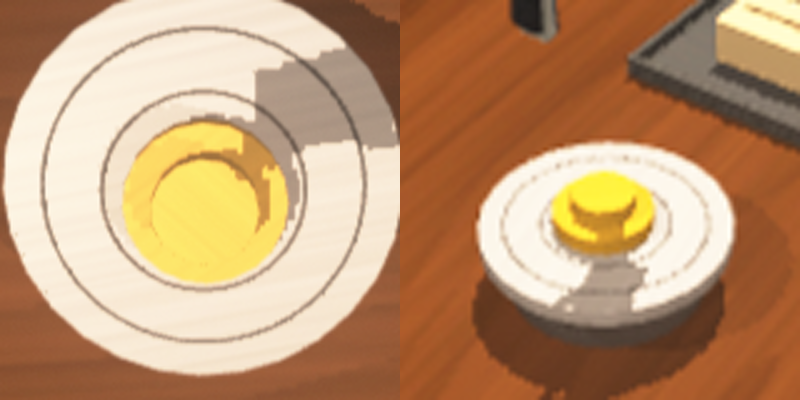

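The stack looks centred. In the left crop the wide disc spans x 123–288 with its rear rim at y≈283, and the small top spans x≈152–258 with its rear rim at y≈262. A numeric check follows.

Run:
```python
from h import *
im=dict(np.load("w11.npz"));x,y=[int(v) for v in proj(im,[.4928,.0555,.057])]
f=lambda u,v,z:W(im,[(u/2.5+x-80,v/2.5+y-80)],z)[0]
print("wide",f(123,203,.057),f(288,203,.057),f(205,283,.057)); print("small",f(152,208,.069),f(258,208,.069),f(205,262,.069))
# step edge: intensity profile across the row and column through the small disc, blue/green channels
g=im["color"].astype(int)
u0,v0=[int(round(q)) for q in proj(im,[.4925,.0553,.069])]
print(v0,u0,[(u,g[v0,u,1]) for u in range(u0-38,u0+38)][::1])
print([(v,g[v,u0,1]) for v in range(v0,v0+36)])
```

```text
wide [493.63382   84.059586] [490.04462   24.824873] [461.24396   56.464275]
small [494.33563  72.7831 ] [492.12643   36.322613] [473.59686  55.735  ]
201 275 [(237, np.int64(220)), (238, np.int64(223)), (239, np.int64(223)), (240, np.int64(223)), (241, np.int64(222)), (242, np.int64(222)), (243, np.int64(229)), (244, np.int64(233)), (245, np.int64(232)), (246, np.int64(229)), (247, np.int64(217)), (248, np.int64(214)), (249, np.int64(216)), (250, np.int64(216)), (251, np.int64(218)), (252, np.int64(219)), (253, np.int64(219)), (254, np.int64(211)), (255, np.int64(229)), (256, np.int64(232)), (257, np.int64(232)), (258, np.int64(232)), (259, np.int64(231)), (260, np.int64(229)), (261, np.int64(227)), (262, np.int64(228)), (263, np.int64(230)), (264, np.int64(231)), (265, np.int64(232)), (266, np.int64(231)), (267, np.int64(231)), (268, np.int64(230)), (269, np.int64(231)), (270, np.int64(230)), (271, np.int64(230)), (272, np.int64(230)), (273, np.int64(228)), (274, np.int64(228)), (275, np.int64(228)), (276, np.int64(229)), (277, np.int64(229)), (278, np.int64(227)), (279, np.int64(2
[... 824 characters left out ...]
5, np.int64(229)), (206, np.int64(229)), (207, np.int64(229)), (208, np.int64(229)), (209, np.int64(229)), (210, np.int64(229)), (211, np.int64(228)), (212, np.int64(227)), (213, np.int64(226)), (214, np.int64(226)), (215, np.int64(229)), (216, np.int64(231)), (217, np.int64(230)), (218, np.int64(229)), (219, np.int64(228)), (220, np.int64(228)), (221, np.int64(229)), (222, np.int64(226)), (223, np.int64(226)), (224, np.int64(229)), (225, np.int64(229)), (226, np.int64(228)), (227, np.int64(226)), (228, np.int64(226)), (229, np.int64(226)), (230, np.int64(228)), (231, np.int64(212)), (232, np.int64(168)), (233, np.int64(178)), (234, np.int64(221)), (235, np.int64(233)), (236, np.int64(235))]
```

```bash
python3 -c "
from station import bot
print(bot.hand_in())"
```

```text
the job is handed in; nothing more can be done
None
```

The job is handed in (no verdict came back), after about 26 s of the 67 s: the brick lies flat in the tray, groove up, the wide disc sits inside the smallest ring about 1–2 mm off centre, and the small disc rests on it, centred to about 1.5 mm by the last camera check.

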